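Lock the cross slide with its shaft

TASK

Lock the cross slide of the fixture on the bench: push its middle bearing block back to its stop so that its hole lines up with the two fixed blocks, then push the steel shaft along its guide bars through all three blocks until it is fully home against the stop plate at the far end. Let go, and leave the things lying round the fixture where they are.

Things in the scene. Friction and masses are not known exactly. Their poses are not given: they have to be found in the camera images.
- jig: The fixed fixture: grey-painted base plate, 100 mm (its x) by 360 mm (its y), 12 mm thick, with steel parts on it. Origin on the bench under the near face of the first fixed block. x points roughly away from the robot; y is the shaft line and the direction in which the shaft is pushed, at x = 0, 64 mm above the bench.
- line_in (a point): On the shaft line at the near face of the first block (fixture's y = 0). Along y from here: two 8 mm guide bars, 16 mm apart, tops 7.5 mm below the shaft line, -205 to -12 mm; first fixed block 0 to 22; sliding middle block 40 to 62; second fixed block 80 to 102; stop 118 mm. Holes 24 mm; block tops 91 mm (nipples 96 mm) above the bench.
- stop_face (a point): Middle of the face of the stop plate, on the shaft line, where the shaft's front end comes to rest.
- push_plate (a point): Middle of the front face of the sliding block's flat thumb plate, 52 mm above the bench. The plate is 30 mm wide (along the fixture's y), 22 to 68 mm above the bench, and faces the robot (fixture's -x): push it along the fixture's +x. With the block home it is at x = -42, y = 51 mm in the fixture's frame.
- carriage (a joint): Travel of the sliding middle block, m: 0 = home against its stop, hole in line with the others; positive = drawn out toward the robot (fixture's -x), at most 0.05. Friction about 3 N; it stays where it is left.
- shaft_center (a point): Centre (half-way along and up) of the loose plain steel shaft: 20 mm diameter, 170 mm long over its domed ends, about 0.35 kg. It starts on the guide bars, on the shaft line, its front end 8 to 30 mm short of the first block. Its y axis runs from rear to front. It slides along the bars under a few newtons.
- shaft_front (a point): Tip of the shaft's front domed end, on its axis (85 mm from the centre).
- shaft_rear (a point): Tip of the shaft's rear domed end, on its axis (85 mm from the centre); push here along the fixture's +y. With the shaft home it is still 52 mm short of the first block (y = -52 mm in the fixture's frame).
- flux_tin: Bystander: small round black tin, 41 mm across, 24 mm high, standing behind the fixture. Origin at the centre of its underside.
- pliers_round: Bystander: round-nose pliers with coated handles, 49x140x12 mm, lying behind the fixture. Origin at the centre of the underside.
- marker: Bystander: marker pen, 14x135x12 mm, lying in front of the fixture. Origin at the centre of the underside.
- enamel_dish: Bystander: shallow white dish, 75 mm across, 15 mm high, behind the fixture. Origin at the centre of the underside.
- tweezers: Bystander: steel tweezers, 17x150x9 mm, lying in front of the fixture. Origin at the centre of the underside.
Not all that is in view belongs to the job. Leave any green look-alike of the part that bears shaft_center alone.

How it is judged:
By the outcome, as a careful person would: the job done as asked, in the order asked, and still so for the second after the job is handed in, with the robot touching nothing.
It also fails if it takes over 45 s, if anything falls off the work surface, if the arm or the gripper's body presses on something with over 40 N, if the wrist force passes 120 N, or if a joint passes its speed limit or range.

ROBOT

A 7-joint arm with a two-finger parallel gripper is mounted at the origin on a cart in front of the work surface, level with it; the furniture and walls round the work are solid. World frame = base frame: x ahead of the robot, y to its left, z up, the work surface at z = 0. Lengths are in m, angles in degrees, forces in N, time in s.
With the tool pointing down it reaches from about 0.425 to 0.875 m from the base axis. Payload 4.7 kg.
Tool frame: the origin (TCP) lies at the very end of the fingers, on their centre line; the grasp point (between the pads) lies 19 mm behind it (pinch_z is the distance from the TCP to the grasp point, in m); z points along the fingers, y is the direction in which the jaws open and shut (so a half turn about z gives the same grasp; the last joint's range is limited). The gripper opens to 87 mm and grips with 3 to 60 N. Pads are 19 mm wide; open, the fingers measure 117 mm over their backs; the gripper's body (75 mm by 190 mm) begins 51 mm behind the grasp point.
Start: joints at [-66.285, 18.392, -4.016, 83.108, 1.295, 78.541, -3.26], TCP at [0.253, 0.599, 0.223] pointing down, gripper open.
Joint ranges: [-163.93, 163.93], [-17.29, 119.83], [-79.2, 71.16], [3.27, 140.29], [-89.18, 269.18], [5.43, 117.66], [-154.24, 154.24]. Speed limits (degrees/s): [147.25, 147.25, 180, 180, 180, 180, 180].

INTERFACE

Orientations are given as [roll, pitch, yaw] about the fixed x, y, z axes, in that order (R = Rz(yaw) Ry(pitch) Rx(roll)).
In Python, from cell import get_obs, read_camera, camera_params, sign_off, pinch_z gives the robot as it stands.
- The arm moves only by the shell command python3 -m handwheel 'ROWS' [FORCE]. ROWS is JSON, a list of rows, each a list of 5 numbers: the finger opening in m, from 0 to 0.087, then the shift along the tool's x, y, z in m, then the turn about the tool's z in rad. In form: [[jaw, tx, ty, tz, twist], ...]. A call has 1 to 20 rows; each row is the pose to reach, as a shift and turn from the pose commanded when the call began, along the tool's axes at that moment; what a row does not reach only later rows make up. A row lasts 1/10 s, in which the tool goes at most 50 mm and 8.59 degrees, less where a joint would pass 70% of its speed; a pose out of reach is approached as far as the arm can. A call with a gripper value outside its range is refused whole. The fingers move at their own pace and stop on an object; FORCE is the grip in N (left out, the last holds). Time passes only in rows, so rows that repeat a pose let the fingers close. It gives the time, the measured TCP pose, the force and the opening at its end, in the units of the state.
- get_obs(): the state, without advancing time (a new reading comes with each control period).
- read_camera(name): name is "scene" or "top"; returns the picture (420x560x3 uint8, blue, green, red); there is no depth.
- camera_params(name): a dict with "camera_matrix" (3x3 intrinsics, pixels), "R" (3x3) and "t" (3): a world point X has camera coordinates R X + t. Camera axes: x right, y down, z forward; pixel columns grow to the right and rows downward; lengths in m; the calibration is good to about 2 mm. A picture is of the moment at which its call begins. camera_params takes no time and is no camera call.
- sign_off(): hands the job in, once; it reports no verdict.
The state is a dict: "time_s": time; "qpos": joint angles; "joint_velocities": joint speeds; "effort": joint torques, N m; "tool_pos": TCP position; "tool_rot": TCP orientation; "force": force on the tool from outside, world axes, zero at the start; "wrist_torque": the same for the moment, N m; "grip_width": finger opening in m.
Only numpy, scipy, OpenCV 4.12 (cv2) and the standard library are available. Lean on these libraries where they do the work, as an engineer would, in place of code of your own. Each camera call takes 0.05 s, during which the arm holds its last target.

## Working session

There is one attempt and no reset: what is moved stays moved. The work goes in short steps, Python scripts to look and compute and a shell command to move; the robot and the scene stay as the last step left them, time stands still between calls to the robot, and variables do not carry over. Pictures are saved under pics/ and viewed, and the job is handed in when it is done.

```bash
mkdir -p pics; ls; python3 - <<'E'
from cell import *
import cv2,numpy as np
o=get_obs();print({k:np.round(v,3).tolist() for k,v in o.items()});print(pinch_z)
for n in("scene","top"):
    cv2.imwrite(f"pics/{n}0.png",read_camera(n))
    p=camera_params(n);print(n,{k:np.round(v,4).tolist() for k,v in p.items()})
E
```

```text
pics
{'time_s': 0.0, 'qpos': [-66.286, 18.44, -4.016, 83.174, 1.294, 78.54, -3.259], 'joint_velocities': [-0.044, 0.092, -0.025, -0.022, 0.033, 0.038, -0.033], 'effort': [-0.0, -49.128, -0.404, -31.252, -0.064, 0.044, 0.0], 'tool_pos': [0.253, 0.598, 0.221], 'tool_rot': [-179.892, 0.005, 157.097], 'force': [-0.779, -0.557, -0.208], 'wrist_torque': [0.062, 0.022, -0.049], 'grip_width': 0.087}
0.0187
scene {'camera_matrix': [[520.5364, 0.0, 279.3089], [0.0, 520.5364, 204.6865], [0.0, 0.0, 1.0]], 'R': [[0.6691, -0.7431, 0.0112], [-0.4403, -0.4085, -0.7995], [0.5987, 0.53, -0.6005]], 't': [-0.2631, 0.3771, 0.5476]}
top {'camera_matrix': [[525.7637, 0.0, 283.8755], [0.0, 525.7637, 208.7724], [0.0, 0.0, 1.0]], 'R': [[-0.0478, -0.9988, 0.0046], [-0.9768, 0.0458, -0.2092], [0.2087, -0.0145, -0.9779]], 't': [0.1985, 0.5738, 1.0946]}
```

View pics/scene0.png

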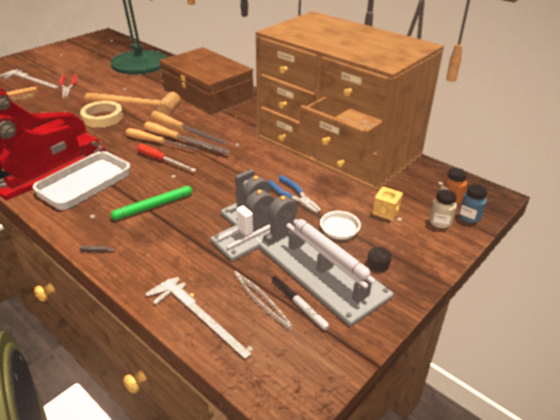

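View pics/top0.png

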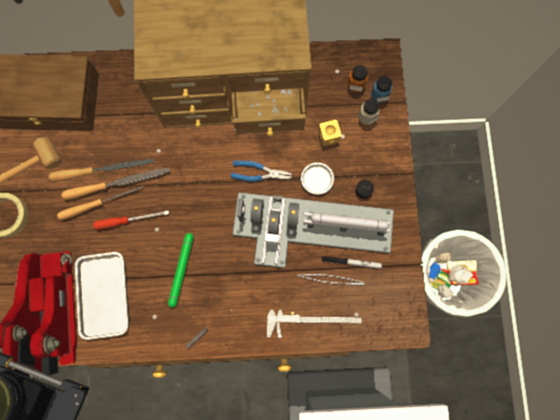

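```bash
python3 - <<'E'
import cv2
a=cv2.imread("pics/top0.png")[180:275,225:400];cv2.imwrite("pics/topc.png",cv2.resize(a,None,fx=4.5,fy=4.5,interpolation=cv2.INTER_CUBIC))
a=cv2.imread("pics/scene0.png")[160:335,200:400];cv2.imwrite("pics/scenec.png",cv2.resize(a,None,fx=3.4,fy=3.4,interpolation=cv2.INTER_CUBIC))
E
```

```text
(no output)
```

View pics/topc.png

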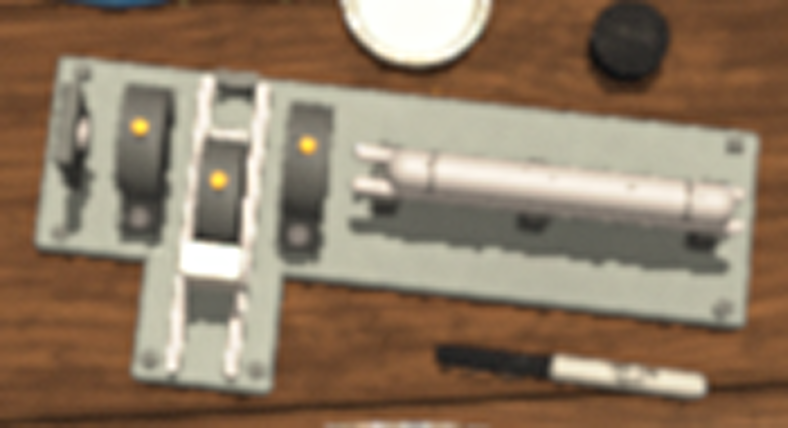

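View pics/scenec.png

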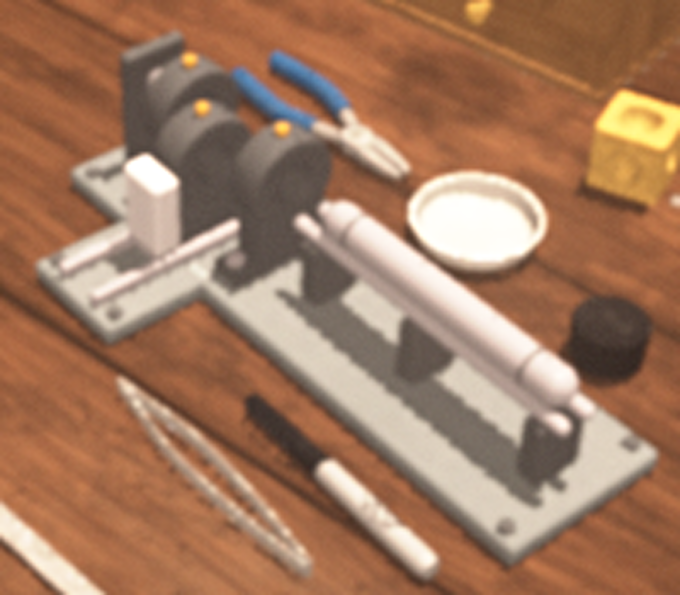

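```bash
cat > h.py <<'E'
import numpy as np, cv2
from cell import camera_params
def ray(n,px,z):
    p=camera_params(n);K=np.array(p["camera_matrix"]);R=np.array(p["R"]);t=np.array(p["t"])
    d=R.T@np.linalg.inv(K)@[px[0],px[1],1];c=-R.T@t
    return c+d*(z-c[2])/d[2]
def crop(px,s,ox,oy): return ((px[0]+.5)/s-.5+ox,(px[1]+.5)/s-.5+oy)
def proj(n,X):
    p=camera_params(n);K=np.array(p["camera_matrix"]);q=K@(np.array(p["R"])@np.array(X)+np.array(p["t"]));return q[:2]/q[2]
E
python3 - <<'E'
from h import *
T=lambda px,z:ray("top",crop(px,4.5,225,180),z)
S=lambda px,z:ray("scene",crop(px,3.4,200,160),z)
pts={"TL":((62,57),.012),"TR":((757,133),.012),"BR":((742,325),.012),"BL":((36,248),.012),"n1":((307,145),.096),"n3":((139,127),.096),"n2":((218,180),.096),"shaft f":((388,164),.064),"shaft r":((738,202),.064),"plate":((212,258),.068)}
W={}
for k,(p,z) in pts.items(): W[k]=T(p,z);print(k,W[k].round(4))
for k,(p,z) in {"n1":((283,128),.096),"n2":((202,106),.096),"n3":((190,60),.096),"rearcornerR":((655,455),.012),"frontR":((513,560),.012)}.items(): print("S",k,S(p,z).round(4))
print(np.linalg.norm(W["n1"]-W["n3"]),[np.linalg.norm(W[a]-W[b]).round(4) for a,b in("TL TR".split(),"TR BR".split(),"BL BR".split(),"TL BL".split())])
d=W["n3"]-W["n1"];print(np.degrees(np.arctan2(d[1],d[0])))
for a,b in(("TR","TL"),("BR","BL")):
  d=W[a]-W[b];d=-d if 0 else W[b]-W[a];print(np.degrees(np.arctan2(d[1],d[0])))
E
```

```text
TL [0.6366 0.2733 0.012 ]
TR [ 0.5803 -0.079   0.012 ]
BR [ 0.4826 -0.0625  0.012 ]
BL [0.5383 0.2893 0.012 ]
n1 [0.5674 0.153  0.096 ]
n3 [0.5798 0.2319 0.096 ]
n2 [0.5526 0.1957 0.096 ]
shaft f [0.5628 0.1132 0.064 ]
shaft r [ 0.5361 -0.0549  0.064 ]
plate [0.5201 0.2004 0.068 ]
S n1 [0.5701 0.1524 0.096 ]
S n2 [0.5559 0.1965 0.096 ]
S n3 [0.5826 0.2311 0.096 ]
S rearcornerR [ 0.58   -0.0787  0.012 ]
S frontR [ 0.4817 -0.0663  0.012 ]
0.0798560056438179 [np.float64(0.3568), np.float64(0.099), np.float64(0.3562), np.float64(0.0996)]
81.06589671799155
80.91002043352341
81.01410126969881
```

```bash
cat >> h.py <<'E'
a=np.radians(-9.0);JX=np.array([np.cos(a),np.sin(a),0]);JY=np.array([-np.sin(a),np.cos(a),0]);J0=np.array([.5662,.1420,0])
def jig(x,y,z): return J0+JX*x+JY*y+np.array([0,0,z])
def tojig(P): d=np.array(P)-J0;return np.array([d@JX,d@JY,P[2]])
from scipy.spatial.transform import Rotation as Ro
def shift(P):
    from cell import get_obs
    o=get_obs();R=Ro.from_euler('xyz',o["tool_rot"],degrees=True).as_matrix();return R.T@(np.array(P)-o["tool_pos"])
E
python3 - <<'E'
from h import *
for p in((75,255),(75,350),(20,255),(50,400)):
  print(p,ray("top",p,.1).round(3),ray("top",p,.15).round(3))
print(shift(jig(-.092,.051,.22)), jig(-.092,.051,.22))
for y in(-.22,-.052): print(jig(0,y,.06),proj("top",jig(0,y,.06)))
print([proj("top",jig(x,y,.012)).round(1) for x,y in((-.05,-.215),(.05,-.215),(.05,.145),(-.05,.145))])
E
```

```text
(75, 255) [0.496 0.61  0.1  ] [0.489 0.59  0.15 ]
(75, 350) [0.305 0.603 0.1  ] [0.307 0.584 0.15 ]
(20, 255) [0.502 0.723 0.1  ] [0.494 0.699 0.15 ]
(50, 400) [0.212 0.649 0.1  ] [0.218 0.627 0.15 ]
[-0.36466845 -0.27094453  0.0020814 ] [0.48331083 0.20676408 0.22      ]
[ 0.53178442 -0.07529143  0.06      ] [397.72436151 226.35504651]
[0.55806541 0.09064021 0.06      ] [321.14456554 218.05442515]
[array([389.5, 251.6]), array([392.4, 208.5]), array([236.6, 191.7]), array([231. , 234.3])]
```

```bash
python3 -m handwheel '[[0,0,-0.03,-0.01,0],[0,-0.01,-0.06,-0.02,0],[0,-0.03,-0.09,-0.02,0],[0,-0.06,-0.12,-0.02,-0.04],[0,-0.09,-0.145,-0.02,-0.08],[0,-0.12,-0.17,-0.02,-0.12],[0,-0.15,-0.19,-0.02,-0.16],[0,-0.18,-0.21,-0.02,-0.2],[0,-0.21,-0.23,-0.02,-0.2426],[0,-0.24,-0.245,-0.01,-0.2426],[0,-0.27,-0.255,0,-0.2426],[0,-0.30,-0.265,0,-0.2426],[0,-0.33,-0.271,0,-0.2426],[0,-0.35,-0.271,0,-0.2426],[0,-0.365,-0.271,0,-0.2426],[0,-0.365,-0.271,0,-0.2426],[0,-0.365,-0.271,0,-0.2426]]' 40; python3 - <<'E'
from h import *
from cell import *
o=get_obs();print(o["force"],tojig(o["tool_pos"]),shift(jig(-.092,.051,.045)))
cv2.imwrite("pics/s1.png",read_camera("scene"));cv2.imwrite("pics/t1.png",read_camera("top"))
E
```

```text
time_s: 1.8
tool_pos: [0.483, 0.2077, 0.2222]
tool_rot: [-180.0, -0.1, 171.0]
force: [0.1, -0.1, -0.0]
grip_width: 0.0006
[ 0.09409317 -0.13011641 -0.02052381] [-0.09244394  0.05184396  0.22218946] [-0.00065963 -0.00080019  0.17718899]
```

View pics/s1.png

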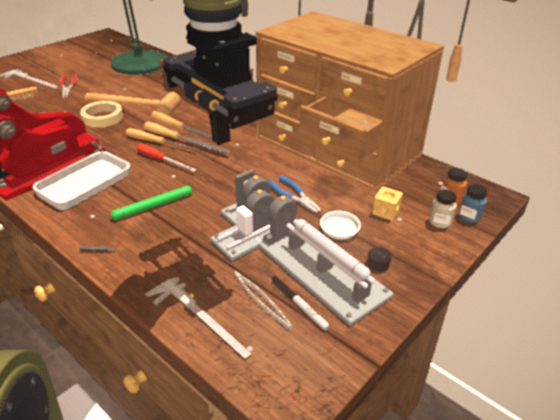

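The scene picture shows the closed fingers at (218,125), hanging above the carriage side. The fixture and nearby items are undisturbed, so I'll descend in front of the thumb plate.

```bash
python3 -m handwheel '[[0,0,-0.001,0.03,0],[0,0,-0.001,0.06,0],[0,0,-0.001,0.09,0],[0,0,-0.001,0.12,0],[0,0,-0.001,0.15,0],[0,0,-0.001,0.165,0],[0,0,-0.001,0.176,0],[0,0,-0.001,0.176,0],[0,0,-0.001,0.176,0]]'; python3 - <<'E'
from h import *
from cell import *
o=get_obs();print(o["force"],tojig(o["tool_pos"]))
for n in("scene","top"):
  a=read_camera(n);b=a[130:310,180:380] if n=="scene" else a[170:290,220:400]
  cv2.imwrite(f"pics/{n}2.png",cv2.resize(b,None,fx=3.3,fy=3.3,interpolation=cv2.INTER_CUBIC))
E
```

```text
time_s: 2.8
tool_pos: [0.4839, 0.2067, 0.0473]
tool_rot: [180.0, 0.0, 171.0]
force: [0.5, 0.8, 0.6]
grip_width: 0.0005
[0.47255096 0.81342437 0.61850562] [-0.09145811  0.05102696  0.04731336]
```

View pics/scene2.png

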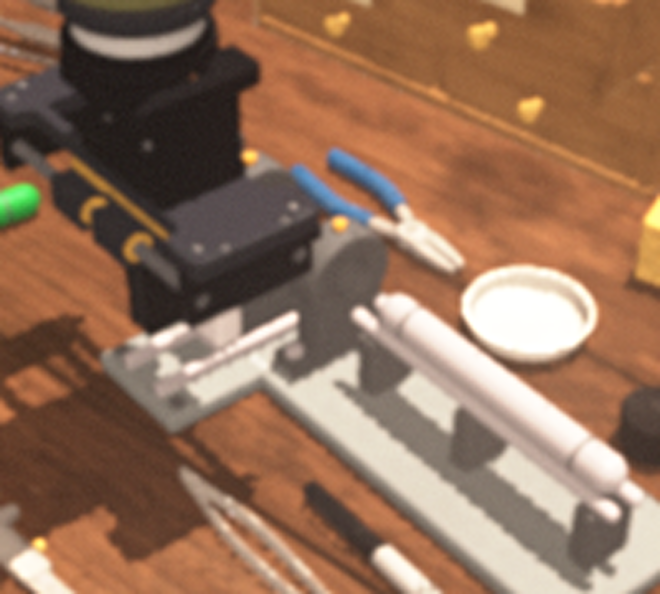

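The crop shows the fingers in front of the thumb plate at about (210,325), touching nothing. Next I push toward +x.

```bash
python3 -m handwheel '[[0,-0.01,0,0,0],[0,-0.016,0,0,0],[0,-0.02,0,0,0],[0,-0.024,0,0,0],[0,-0.028,0,0,0],[0,-0.032,0,0,0],[0,-0.032,0,0,0]]'; python3 - <<'E'
from h import *
from cell import *
o=get_obs();print(o["force"],tojig(o["tool_pos"]))
E
```

```text
time_s: 3.6
tool_pos: [0.5159, 0.201, 0.0465]
tool_rot: [180.0, 0.0, 171.0]
force: [-0.8, 0.7, -0.4]
grip_width: 0.0006
[-0.78407192  0.69526308 -0.4092868 ] [-0.05889164  0.05039254  0.04645405]
```

```bash
python3 -m handwheel '[[0,-0.002,0,0,0],[0,-0.004,0,0,0],[0,-0.005,0,0,0]]';python3 -m handwheel '[[0,-0.001,0,0,0],[0,-0.002,0,0,0],[0,-0.002,0,0,0]]';  python3 -m handwheel '[[0,-0.001,0,0,0],[0,-0.002,0,0,0],[0,-0.002,0,0,0]]'; python3 - <<'E'
from h import *
from cell import *
o=get_obs();print(o["force"],tojig(o["tool_pos"]))
for n in("scene","top"):
  a=read_camera(n);b=a[130:310,180:380] if n=="scene" else a[170:290,220:400]
  cv2.imwrite(f"pics/{n}3.png",cv2.resize(b,None,fx=3.3,fy=3.3,interpolation=cv2.INTER_CUBIC))
E
```

```text
time_s: 3.9
tool_pos: [0.52, 0.2003, 0.0465]
tool_rot: [-180.0, -0.0, 171.0]
force: [-3.6, 1.2, 0.9]
grip_width: 0.0005
time_s: 4.2
tool_pos: [0.5222, 0.1999, 0.0464]
tool_rot: [-180.0, 0.0, 171.0]
force: [-2.5, 0.7, -0.3]
grip_width: 0.0007
time_s: 4.5
tool_pos: [0.5228, 0.1998, 0.0464]
tool_rot: [-180.0, -0.2, 171.0]
force: [-5.7, 1.1, 2.7]
grip_width: 0.0003
[-5.68550156  1.11676691  2.69401593] [-0.05186176  0.05031293  0.04640133]
```

View pics/scene3.png

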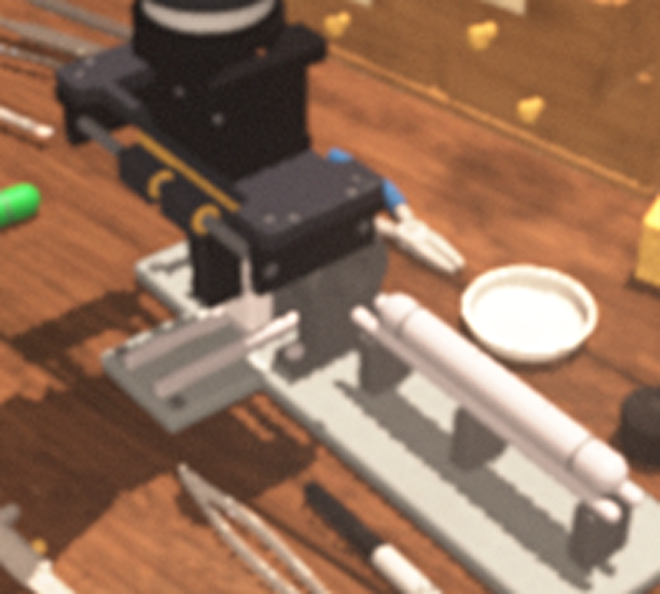

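View pics/top3.png

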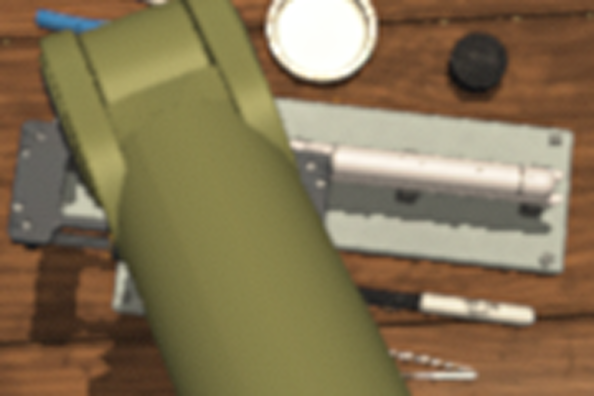

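The plate is moving with the fingers. At -51.9 mm the tool stopped advancing, which suggests the stop. I'll press a little harder to confirm.

```bash
python3 -m handwheel '[[0,-0.001,0,0,0],[0,-0.002,0,0,0],[0,-0.003,0,0,0],[0,-0.003,0,0,0]]'; python3 - <<'E'
from h import *
from cell import *
o=get_obs();print(o["force"],tojig(o["tool_pos"]))
E
```

```text
time_s: 5.0
tool_pos: [0.5229, 0.1998, 0.0464]
tool_rot: [-179.9, -0.5, 171.1]
force: [-13.6, 0.2, 9.7]
grip_width: 0.0006
[-13.58475315   0.15409752   9.71752288] [-0.05182906  0.05032687  0.0463876 ]
```

```bash
python3 -m handwheel '[[0,0.01,0,0,0],[0,0.025,0,0,0],[0,0.04,0,0,0],[0,0.04,0,-0.03,0],[0,0.04,0,-0.07,0],[0,0.04,0,-0.11,0],[0,0.04,-0.03,-0.14,0],[0,0.04,-0.07,-0.14,0],[0,0.03,-0.11,-0.14,0],[0,0.01,-0.15,-0.14,0],[0,-0.01,-0.19,-0.14,0],[0,-0.03,-0.23,-0.14,0],[0,-0.04,-0.26,-0.14,0],[0,-0.047,-0.29,-0.14,0],[0,-0.047,-0.29,-0.14,0],[0,-0.047,-0.29,-0.14,0]]'; python3 - <<'E'
from h import *
from cell import *
o=get_obs();print(o["force"],tojig(o["tool_pos"]),shift(jig(0,-.240,.059)))
for n in("scene","top"):
  a=read_camera(n);b=a[130:340,180:400] if n=="scene" else a[170:290,220:400]
  cv2.imwrite(f"pics/{n}4.png",cv2.resize(b,None,fx=2.8,fy=2.8,interpolation=cv2.INTER_CUBIC))
E
```

```text
time_s: 6.6
tool_pos: [0.5286, -0.096, 0.1869]
tool_rot: [-180.0, 0.1, 170.8]
force: [0.4, 1.3, -0.2]
grip_width: 0.0007
[ 0.41169993  1.29428887 -0.20622505] [ 1.07464288e-04 -2.40960843e-01  1.86911096e-01] [0.00037692 0.00100304 0.12791026]
```

View pics/scene4.png

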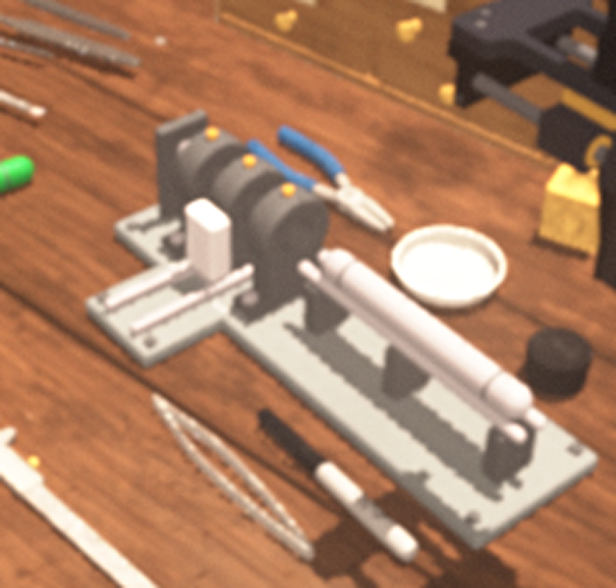

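View pics/top4.png

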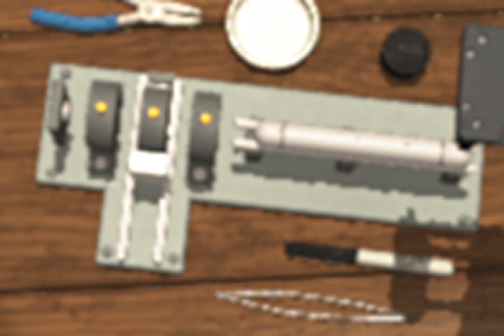

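The top crop shows the three nipples in line at (101,107), (153,112) and (205,118), so the carriage is home. Now I descend behind the shaft's rear end.

```bash
python3 -m handwheel '[[0,0,0,0.03,0],[0,0,0,0.06,0],[0,0,0,0.09,0],[0,0,0,0.115,0],[0,0,0,0.126,0],[0,0,0,0.126,0],[0,0,0,0.126,0]]' 60; python3 - <<'E'
from h import *
from cell import *
o=get_obs();print(o["force"],tojig(o["tool_pos"]))
for n in("scene","top"):
  a=read_camera(n);b=a[160:360,230:430] if n=="scene" else a[170:290,240:420]
  cv2.imwrite(f"pics/{n}5.png",cv2.resize(b,None,fx=3,fy=3,interpolation=cv2.INTER_CUBIC))
E
```

```text
time_s: 7.4
tool_pos: [0.529, -0.0942, 0.0615]
tool_rot: [180.0, 0.1, 171.0]
force: [-0.1, -1.0, 0.3]
grip_width: 0.0006
[-0.14780881 -0.98542327  0.32169695] [ 2.33724620e-04 -2.39129170e-01  6.15421632e-02]
```

View pics/scene5.png

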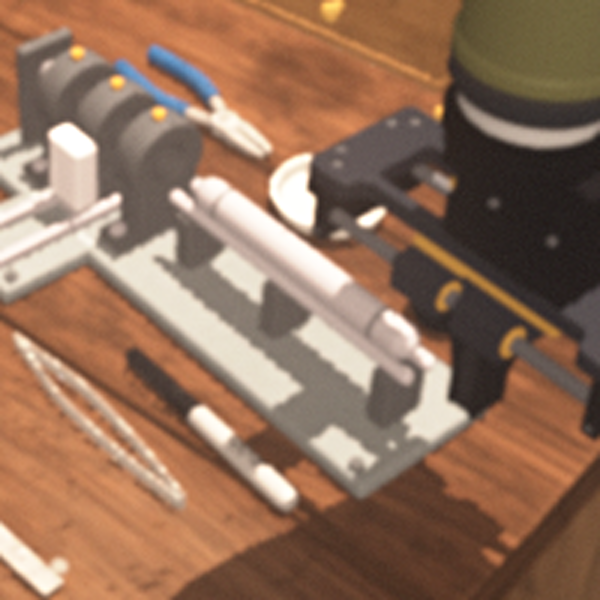

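View pics/top5.png

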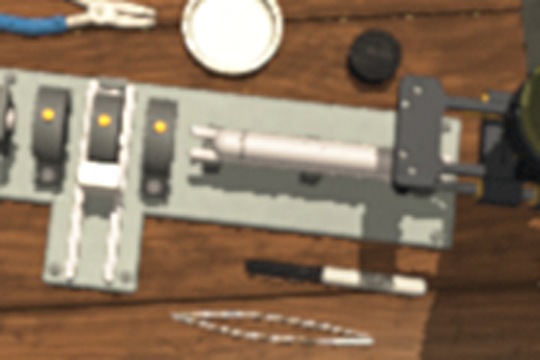

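The fingers are down behind the shaft's rear end, with the tip at (470,405) in the scene crop and the shaft's rear at (415,345). I'll lower 2 mm and start pushing slowly.

```bash
python3 -m handwheel '[[0,0,0,0.0025,0],[0,0,0.006,0.0025,0],[0,0,0.012,0.0025,0],[0,0,0.018,0.0025,0],[0,0,0.024,0.0025,0],[0,0,0.03,0.0025,0],[0,0,0.036,0.0025,0],[0,0,0.042,0.0025,0],[0,0,0.048,0.0025,0],[0,0,0.048,0.0025,0]]'; python3 - <<'E'
from h import *
from cell import *
o=get_obs();print(o["force"],tojig(o["tool_pos"]))
for n in("scene","top"):
  a=read_camera(n);b=a[160:360,230:430] if n=="scene" else a[170:290,240:420]
  cv2.imwrite(f"pics/{n}6.png",cv2.resize(b,None,fx=3,fy=3,interpolation=cv2.INTER_CUBIC))
E
```

```text
time_s: 8.5
tool_pos: [0.5358, -0.046, 0.058]
tool_rot: [180.0, 0.0, 171.1]
force: [0.2, 0.2, -1.0]
grip_width: 0.0006
[ 0.15594162  0.23322619 -0.98347759] [-0.00056842 -0.19044339  0.05804192]
```

View pics/scene6.png

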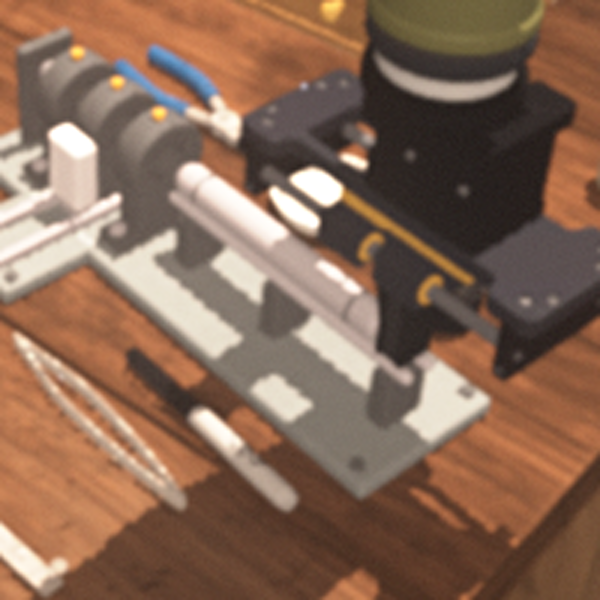

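The shaft slides ahead of the fingers and its front is close to the first block at (190,180). I'll continue in stages and check the force each time.

```bash
python3 -m handwheel '[[0,0,0.005,-0.0005,0],[0,0,0.01,-0.0005,0],[0,0,0.015,-0.0005,0],[0,0,0.02,-0.0005,0],[0,0,0.025,-0.0005,0],[0,0,0.03,-0.0005,0],[0,0,0.03,-0.0005,0]]'; python3 - <<'E'
from h import *
from cell import *
o=get_obs();print(o["force"],tojig(o["tool_pos"]))
E
python3 -m handwheel '[[0,0,0.005,0,0],[0,0,0.01,0,0],[0,0,0.015,0,0],[0,0,0.02,0,0],[0,0,0.025,0,0],[0,0,0.03,0,0],[0,0,0.035,0,0],[0,0,0.035,0,0]]'; python3 - <<'E'
from h import *
from cell import *
o=get_obs();print(o["force"],tojig(o["tool_pos"]))
for n in("scene","top"):
  a=read_camera(n);b=a[130:330,220:420] if n=="scene" else a[170:290,240:420]
  cv2.imwrite(f"pics/{n}7.png",cv2.resize(b,None,fx=3,fy=3,interpolation=cv2.INTER_CUBIC))
E
```

```text
time_s: 9.3
tool_pos: [0.5405, -0.0162, 0.0585]
tool_rot: [180.0, 0.0, 171.1]
force: [0.0, 0.7, 0.1]
grip_width: 0.0004
[0.01603632 0.71384265 0.13509743] [-0.00061849 -0.16030413  0.05854126]
time_s: 10.1
tool_pos: [0.546, 0.0183, 0.0586]
tool_rot: [180.0, 0.0, 171.1]
force: [0.6, -0.2, 0.2]
grip_width: 0.0008
[ 0.60875929 -0.17394016  0.2127153 ] [-0.00058813 -0.12535387  0.05861829]
```

View pics/scene7.png

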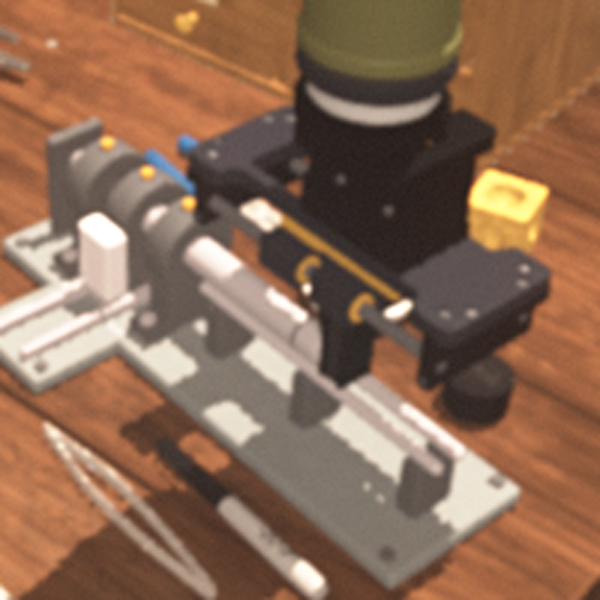

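The shaft is through the first block and its front end shows between the blocks at (155,215). The force is near zero. Continuing.

```bash
python3 -m handwheel '[[0,0,0.005,0,0],[0,0,0.01,0,0],[0,0,0.015,0,0],[0,0,0.02,0,0],[0,0,0.025,0,0],[0,0,0.03,0,0],[0,0,0.03,0,0]]'
python3 -m handwheel '[[0,0,0.004,0,0],[0,0,0.008,0,0],[0,0,0.012,0,0],[0,0,0.016,0,0],[0,0,0.02,0,0],[0,0,0.02,0,0]]'; python3 - <<'E'
from h import *
from cell import *
o=get_obs();print(o["force"],tojig(o["tool_pos"]))
E
```

```text
time_s: 10.9
tool_pos: [0.5507, 0.0479, 0.0586]
tool_rot: [180.0, 0.0, 171.1]
force: [-0.2, -0.2, -0.8]
grip_width: 0.0005
time_s: 11.5
tool_pos: [0.5537, 0.0675, 0.0586]
tool_rot: [180.0, -0.0, 171.1]
force: [0.3, 0.1, 0.1]
grip_width: 0.0004
[0.26583124 0.13108355 0.07014815] [-0.00070997 -0.07551602  0.05857381]
```

```bash
for i in 1; do python3 -m handwheel '[[0,0,0.002,0,0],[0,0,0.004,0,0],[0,0,0.006,0,0],[0,0,0.006,0,0]]'; python3 -m handwheel '[[0,0,0.001,0,0],[0,0,0.002,0,0],[0,0,0.003,0,0],[0,0,0.003,0,0]]'; done
python3 - <<'E'
from h import *
from cell import *
o=get_obs();print(o["force"],tojig(o["tool_pos"]))
for n in("scene","top"):
  a=read_camera(n);b=a[130:330,200:400] if n=="scene" else a[170:290,220:400]
  cv2.imwrite(f"pics/{n}8.png",cv2.resize(b,None,fx=3,fy=3,interpolation=cv2.INTER_CUBIC))
E
```

```text
time_s: 11.9
tool_pos: [0.5546, 0.0727, 0.0586]
tool_rot: [180.0, 0.0, 171.0]
force: [-0.8, -0.5, -0.9]
grip_width: 0.0006
time_s: 12.3
tool_pos: [0.555, 0.0755, 0.0585]
tool_rot: [180.0, 0.0, 171.0]
force: [-0.1, -0.5, -0.9]
grip_width: 0.0004
[-0.06156761 -0.46742079 -0.91802398] [-0.00063491 -0.06740243  0.05854215]
```

View pics/scene8.png

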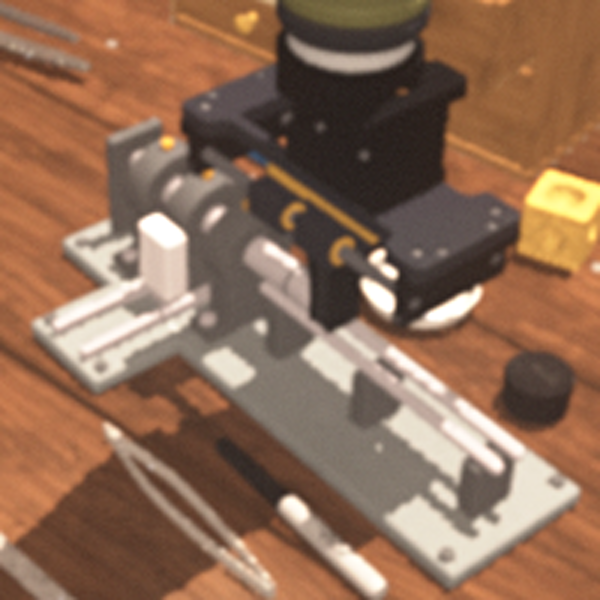

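The shaft shows in both gaps between the blocks, at (210,215) and (175,185), and still moves freely. I'll keep going until the stop pushes back.

```bash
python3 -m handwheel '[[0,0,0.001,0,0],[0,0,0.002,0,0],[0,0,0.002,0,0]]'; python3 -m handwheel '[[0,0,0.001,0,0],[0,0,0.002,0,0],[0,0,0.002,0,0]]';python3 -m handwheel '[[0,0,0.001,0,0],[0,0,0.002,0,0],[0,0,0.002,0,0]]'
python3 - <<'E'
from h import *
from cell import *
o=get_obs();print(o["force"],tojig(o["tool_pos"]))
E
```

```text
time_s: 12.7
tool_pos: [0.5554, 0.0774, 0.0586]
tool_rot: [180.0, 0.0, 171.0]
force: [0.6, -0.3, -0.6]
grip_width: 0.0006
time_s: 13.0
tool_pos: [0.5557, 0.0795, 0.0586]
tool_rot: [180.0, 0.0, 171.0]
force: [-0.1, 0.3, 0.2]
grip_width: 0.0002
time_s: 13.3
tool_pos: [0.556, 0.0815, 0.0586]
tool_rot: [180.0, 0.0, 171.0]
force: [-0.4, -1.3, -0.4]
grip_width: 0.0004
[-0.35770934 -1.33107751 -0.41312154] [-0.00058301 -0.0613618   0.0585931 ]
```

```bash
python3 -m handwheel '[[0,0,0.001,0,0],[0,0,0.002,0,0],[0,0,0.002,0,0]]'; python3 -m handwheel '[[0,0,0.001,0,0],[0,0,0.002,0,0],[0,0,0.002,0,0]]'
python3 - <<'E'
from h import *
from cell import *
o=get_obs();print(o["force"],tojig(o["tool_pos"]))
for n in("scene","top"):
  a=read_camera(n);b=a[150:290,210:350] if n=="scene" else a[170:290,220:400]
  cv2.imwrite(f"pics/{n}9.png",cv2.resize(b,None,fx=4.2,fy=4.2,interpolation=cv2.INTER_CUBIC))
E
```

```text
time_s: 13.6
tool_pos: [0.5561, 0.0822, 0.0585]
tool_rot: [-179.9, -0.0, 171.0]
force: [-0.8, -4.1, -0.4]
grip_width: 0.0
time_s: 13.9
tool_pos: [0.5562, 0.0824, 0.0584]
tool_rot: [-179.8, -0.0, 170.9]
force: [-2.1, -7.5, 0.6]
grip_width: 0.0007
[-2.06316081 -7.51114212  0.56928099] [-0.00055067 -0.06042561  0.05842523]
```

View pics/scene9.png

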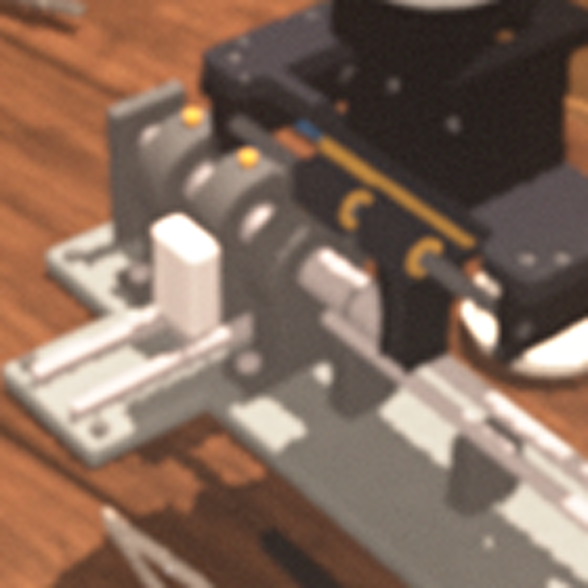

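View pics/top9.png

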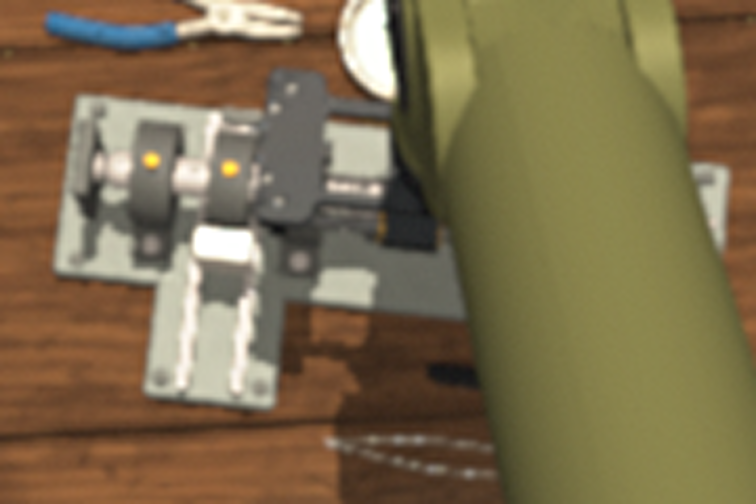

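The shaft's front tip reaches the stop plate at (95,167) in the top crop, and the force is rising. One firmer press, then I withdraw backwards and up.

```bash
python3 -m handwheel '[[0,0,0.001,0,0],[0,0,0.002,0,0],[0,0,0.003,0,0],[0,0,0.003,0,0]]'; python3 -m handwheel '[[0,0,-0.01,0,0],[0,0,-0.02,-0.002,0],[0,0,-0.03,-0.01,0],[0,0,-0.04,-0.04,0],[0,0,-0.05,-0.08,0],[0,0,-0.07,-0.12,0],[0,0,-0.11,-0.15,0],[0,0,-0.15,-0.15,0],[0,0,-0.19,-0.15,0],[0,0,-0.19,-0.15,0],[0,0,-0.19,-0.15,0]]'
python3 - <<'E'
from h import *
from cell import *
o=get_obs();print(o["force"],tojig(o["tool_pos"]))
for n in("scene","top"):
  a=read_camera(n);cv2.imwrite(f"pics/{n}10f.png",a);b=a[130:330,200:400] if n=="scene" else a[180:275,225:400]
  cv2.imwrite(f"pics/{n}10.png",cv2.resize(b,None,fx=3 if n=="scene" else 4.5,fy=3 if n=="scene" else 4.5,interpolation=cv2.INTER_CUBIC))
E
```

```text
time_s: 14.4
tool_pos: [0.5563, 0.0826, 0.0583]
tool_rot: [-179.6, -0.1, 170.8]
force: [-2.1, -12.2, 3.1]
grip_width: 0.0003
time_s: 15.5
tool_pos: [0.5273, -0.1004, 0.2094]
tool_rot: [179.9, 0.1, 170.8]
force: [0.3, 1.2, 0.3]
grip_width: 0.0003
[0.28471355 1.16795045 0.27694562] [-0.00054391 -0.24549801  0.20941854]
```

View pics/scene10.png

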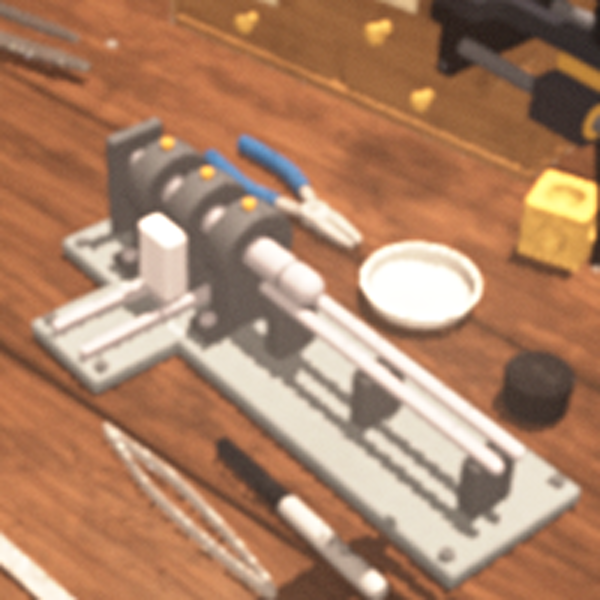

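View pics/top10.png

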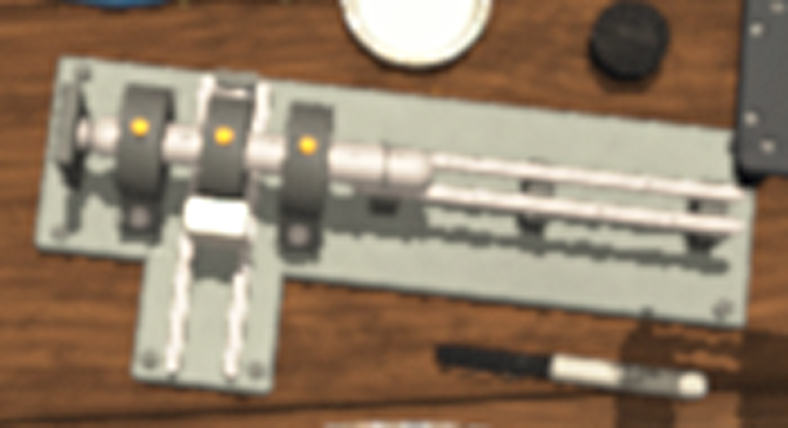

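View pics/top10f.png

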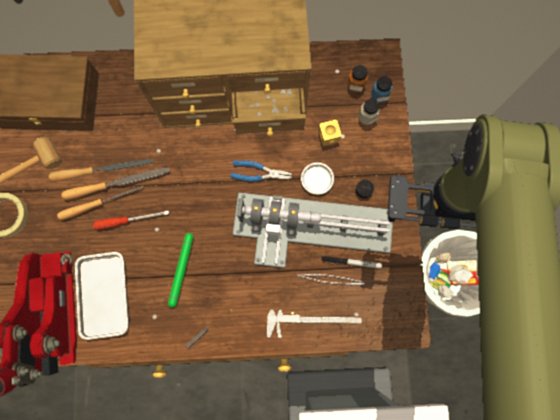

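```bash
python3 - <<'E'
from h import *
T=lambda px,z:tojig(ray("top",crop(px,4.5,225,180),z)).round(4)
print("rear",T((433,171),.064),"nipples",T((307,145),.096),T((223,136),.096),T((139,127),.096),"front",T((82,132),.064))
from cell import *
sign_off()
E
```

```text
rear [ 0.0001 -0.051   0.064 ] nipples [-0.0005  0.0111  0.096 ] [-0.0006  0.051   0.096 ] [-0.0006  0.0909  0.096 ] front [0.0006 0.1205 0.064 ]
the job is handed in; nothing more can be done
```

The cross slide is locked and the job is handed in, after about 15.6 s of the 45 s allowed. I did it with the closed fingers only: first the thumb plate back to its stop, then the shaft along its guide bars to the stop plate.

- **Middle block:** pressing with about 14 N moved it no further. Afterwards the top camera put all three nipples at x ≈ -0.5 mm in the fixture's frame, in line to about 0.1 mm.
- **Shaft:** it slid through all three blocks with almost no resistance and stopped dead at about 12 N. In the last picture its rear tip is at y = -51 mm, against -52 mm expected. Its front tip read y = 120.5 mm, against the stop at 118 mm. The front tip was hard to pick out at the stop plate, so I put that difference down to the reading.
- **Robot and surroundings:** the arm was withdrawn well clear, with the force reading back to about zero. The tin, dish, pliers, marker, tweezers and green rod look unmoved in the last picture; I judged that by eye, without measuring them.

No check failed. During the plate press I saw a vertical force of about 10 N. It was gone once I backed off.

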